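# Set the blank round timer and start it

## Robot

A 6-joint arm with a two-finger parallel gripper is mounted at the origin on the work surface. World frame = base frame: x ahead of the robot, y to its left, z up, the work surface at z = 0. Lengths are in m, angles in rad, forces in N, time in s.
With the tool pointing down it reaches from about 0.3 to 0.775 m from the base axis. Payload 14.6 kg.
Tool frame: the origin (TCP) lies midway between the tips of the shut fingers; the grasp point (between the pads) lies 19 mm behind it (bot.tcp_to_grasp is the distance from the TCP to the grasp point, in m); z points along the fingers, x is the direction in which the jaws open and shut, and the axes are right-handed (so a half turn about z gives the same grasp; the last joint's range is limited). The gripper opens to 94 mm and grips with 3 to 60 N. Pads are 16 mm wide; open, the fingers measure 119 mm over their backs; the gripper's body (75 mm by 177 mm) begins 78 mm behind the grasp point.
Start: joints at [1.073, 0.3, 1.521, -0, 1.321, -0.067], TCP at [0.23, 0.5, 0.168] pointing down, gripper open.
Joint ranges: [-3.03, 3.03], [-0.79, 2.21], [0.23, 2.52], [-1.04, 4.18], [0, 3.07], [-2.55, 2.55]. Speed limits (rad/s): [2.22, 2.22, 2.57, 3.14, 3.14, 3.14].

## Interface

Orientations are given as [roll, pitch, yaw] about the fixed x, y, z axes, in that order (R = Rz(yaw) Ry(pitch) Rx(roll)).
In Python, from plant import bot gives the robot as it stands.
- The arm moves only by the tool step_arm, never from a script. Its arguments are lists of equal length, an entry for each row: "gripper": the closure, from 0 (fully open) to 1 (shut); "offset": the shift along the world's x, y, z in mm, a list of three; "roll": the turn about the world's z in degrees. In form: {"gripper": [gripper, ...], "offset": [[tx, ty, tz], ...], "roll": [roll, ...]}. A call has exactly 8 rows; each row is the pose to reach, as a shift and turn from the pose commanded when the call began; what a row does not reach only later rows make up. A row lasts 1/10 s, in which the tool goes at most 50 mm and 8.59 degrees, less where a joint would pass 70% of its speed; a pose out of reach is approached as far as the arm can. A call with a gripper value outside its range is refused whole. The fingers move at their own pace and stop on an object; the grip force is fixed at half the most. Time passes only in rows, so rows that repeat a pose let the fingers close, or fill a call up. It gives the time, the measured TCP pose, the force and the opening at its end, in the units of the state.
- bot.state(): the state, without advancing time (a new reading comes with each control period).
- bot.grab_frame(name): name is "scene" or "top"; returns a dict with "pixels" (400x640x3 uint8, red, green, blue), "depth" (400x640 float32, m along the optical axis (not along the pixel's ray), 0 where there is no reading), "fov_y" (degrees; the focal length in pixels is half the picture's height over the tangent of half this angle, whatever the lens; pixels are square), "cx", "cy" (the principal point, pixels), "k1" (the pictures are not rectified: a ray, as slopes to the right and down, at radius r is drawn at 1 + k1 r^2 times it, then the intrinsics apply), "origin" and "attitude" of the camera in the world. Camera axes: x right, y down, z forward; pixel columns grow to the right and rows downward; lengths in m; the calibration is good to about 2 mm. A picture is of the moment at which its call begins.
- bot.sign_off(): hands the job in, once; it reports no verdict.
The state is a dict: "clock": time; "qpos": joint angles; "qd": joint speeds; "joint_torque": joint torques, N m; "tcp_pos": TCP position; "ee_rot": TCP orientation; "contact_force": force on the tool from outside, world axes, zero at the start; "wrist_torque": the same for the moment, N m; "opening": finger opening in m.
Only numpy, scipy, OpenCV 4.12 (cv2) and the standard library are available. Lean on these libraries where they do the work, as an engineer would, in place of code of your own. Each camera call takes 0.05 s, during which the arm holds its last target.

## Task

Set the round timer for a ninety-minute game. Its round knob has no marks, so first turn it anticlockwise all the way back to its end stop, then clockwise by exactly three clicks (half an hour each), and leave it resting in that click; only then push the start lever fully over, up the slope, and let go. Do not knock over or push aside the two figures and the rock spire standing round the timer.

Things in the scene. Friction and masses are not known exactly. Their poses are not given: they have to be found in the camera images.
- console: Round timer: grey wedge console fixed to the table, 220 mm deep (x), 340 wide (y), 35 high at its front (-x, towards the robot), 145 at the back. Origin: centre of its underside, z up. In its axes the face has its middle at (-15, 0, 90) mm and slopes at 30 degrees: normal (-0.5, 0, 0.866), up the slope (0.866, 0, 0.5). Knob on the left (+y) half of the face, lever on the right.
- selector_grip (a point): Point on the knob's axis at the height to grip, 30 mm out from the face; at (-30, 75, 116) mm in the console's axes. The knob is black, ribbed, round, alike on all sides, 60 mm in diameter, 6 to 48 mm above the face; its axis is the face's normal.
- selector (a joint): Knob angle, rad; grows clockwise as seen looking at the face. Six sprung resting places 0.524 rad (30 degrees) apart, the first at 0, the last at 2.618; end stops at -0.05 (anticlockwise) and 2.67. Leaving a resting place takes about 0.15 N m; let go, the knob springs into the nearest one. Starts in any but the first.
- lever_tip (a point): Centre of the 22 mm black ball on the tip of the start lever, a 10 mm steel rod. The ball's centre is 68 mm from the pivot, which lies 6 mm above the face at (-18, -85, 95) mm in the console's axes; the pivot line runs along the console's y.
- start_lever (a joint): Start lever angle, rad: 0 leans down the slope towards the robot, 0.5 rad off the face's normal; grows as it swings up the slope, to a stop at 1.0 (0.5 rad off the normal the other way). Stays where it is left; moving it takes about 0.12 N m (2 N at the ball). Starts at 0 to 0.12.
- figure_a: A grey gaming figure, 75 mm tall on a 40 mm round base, standing loose in front of the timer. Origin: centre of its underside, z up.
- figure_b: A grey gaming figure, 85 mm tall on a 40 mm round base, standing loose to the right of the timer. Origin: centre of its underside, z up.
- spire: A loose brown layered rock, 110 mm tall and about 70 mm across, to the left of the timer. Origin: centre of its underside, z up.

How it is judged:
By the outcome, as a careful person would: the job done as asked, in the order asked, and still so for the second after the job is handed in, with the robot touching nothing.
It also fails if it takes over 58 s, if anything falls off the work surface, if the arm or the gripper's body presses on something with over 40 N, if the wrist force passes 120 N, or if a joint passes its speed limit or range.

## Working session

There is one attempt and no reset: what is moved stays moved. The work goes in short steps, Python scripts to look and compute and a tool call to move; the robot and the scene stay as the last step left them, time stands still between calls to the robot, and variables do not carry over. Pictures are saved under pics/ and viewed, and the job is handed in when it is done.

Besides the shell and the picture viewer there is one more tool, called after ">>>" in YAML: its name, and indented under it one key for each argument. step_arm: Moves the arm, as the interface text tells. Its arguments: {"type":"object","properties":{"gripper":{"type":"array"},"offset":{"type":"array"},"roll":{"type":"array"}},"required":["gripper","offset","roll"]}

```bash
ls; mkdir -p pics; python3 - <<'E'
from plant import bot
import cv2,numpy as np
s=bot.state();print(s)
for n in("scene","top"):
    f=bot.grab_frame(n);cv2.imwrite(f"pics/{n}0.png",f["pixels"][:,:,::-1])
    np.savez(f"{n}0.npz",**f)
    print({k:v for k,v in f.items() if k not in("pixels","depth")})
E
```

```text
pics
{'clock': 0.0, 'qpos': array([ 1.07338570e+00,  3.00470402e-01,  1.52161203e+00,  2.30255329e-05,
        1.32070188e+00, -6.66510390e-02]), 'qd': array([-7.48763802e-04,  3.32272624e-04,  3.65067852e-05,  3.03847137e-04,
        8.47928700e-04,  1.49539226e-03]), 'joint_torque': array([-2.99133862e-03, -5.31815708e+01, -3.52731264e+01,  7.05914805e-02,
        2.45326204e-02, -8.67112180e-05]), 'tcp_pos': array([0.22952735, 0.49946464, 0.16777365]), 'ee_rot': array([-3.14149103e+00,  1.18752696e-03,  1.14003109e+00]), 'contact_force': array([0.58431743, 0.68289578, 0.43443479]), 'wrist_torque': array([-0.01342929,  0.01152507,  0.04086175]), 'opening': 0.09386229061207652}
{'fov_y': 55.24108753951338, 'cx': 315.37072707712457, 'cy': 204.25401489036662, 'k1': -0.05082016773923478, 'origin': array([1.18318919, 0.17379794, 0.8166085 ]), 'attitude': array([-2.39759613, -0.01169128,  1.77440564])}
{'fov_y': 53.880845086342305, 'cx': 324.88913470438507, 'cy': 201.02854018576133, 'k1': 0.0109925128188466, 'origin': array([0.48175721, 0.06926659, 0.91296592]), 'attitude': array([-3.09635294, -0.02327991, -1.57653735])}
```

View pics/scene0.png

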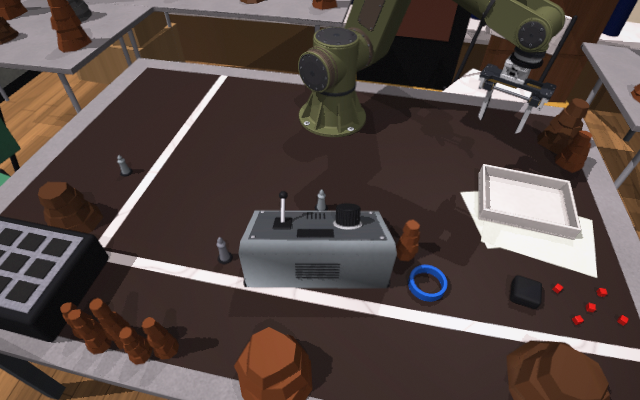

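View pics/top0.png

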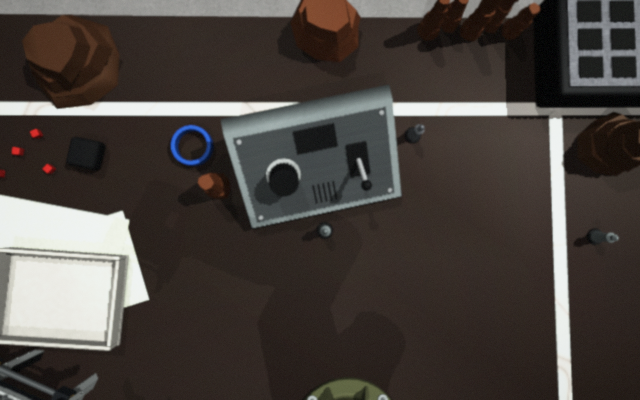

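```bash
cat > h.py <<'E'
import numpy as np,cv2
from scipy.spatial.transform import Rotation as R
def K(f):
    h=f["pixels"].shape[0];F=h/2/np.tan(np.radians(float(f["fov_y"]))/2)
    return np.array([[F,0,float(f["cx"])],[0,F,float(f["cy"])],[0,0,1]]),np.array([0,0,0,0,0.]) if 0 else np.array([float(f["k1"]),0,0,0,0])
def rays(f,uv):
    k,d=K(f);uv=np.asarray(uv,float).reshape(-1,1,2)
    n=cv2.undistortPoints(uv,k,d).reshape(-1,2)
    r=np.c_[n,np.ones(len(n))]@R.from_euler('xyz',f["attitude"]).as_matrix().T
    return np.asarray(f["origin"]),r   # scale by depth
def cloud(f):
    h,w=f["depth"].shape;v,u=np.mgrid[:h,:w]
    o,r=rays(f,np.c_[u.ravel(),v.ravel()])
    return (o+r*f["depth"].reshape(-1,1)).reshape(h,w,3)
def load(n): return dict(np.load(n))
E
python3 - <<'E'
from h import *
for n in("top0","scene0"):
    f=load(n+".npz");c=cloud(f)
    print(n,"valid",(f["depth"]>0).mean())
    if n=="top0":
        S=[("tbl",(450,300)),("knobtop",(282,177)),("face",(260,200)),("face",(370,195)),("face",(340,185)),("ball",(367,185)),("figA",(325,230)),("figB",(419,130)),("spire",(208,183))]
    else: S=[("ball",(283,195)),("knob",(348,212)),("backtop",(240,240))]
    for s,(u,v) in S: print(s,c[v,u].round(4),f["depth"][v-1:v+2,u].round(4))
    if n=="top0":
        m=np.zeros((400,640),np.uint8)
        P=np.concatenate([c[198:212,255:300].reshape(-1,3),c[150:160,255:295].reshape(-1,3),c[150:195,375:388].reshape(-1,3),c[195:205,300:350].reshape(-1,3)])
        P=P[np.isfinite(P).all(1)&(P[:,2]>.02)&(P[:,2]<.2)]
        for i in range(6):
            q=P.mean(0);nn=np.linalg.svd(P-q,full_matrices=False)[2][2];nn*=np.sign(nn[2]);r=(P-q)@nn
            print(len(P),nn.round(4),r.std().round(5));P=P[abs(r)<max(.004,2*r.std())]
        print("slope",np.degrees(np.arccos(nn[2])),"yaw",np.degrees(np.arctan2(-nn[1],-nn[0])))
        hgt=(c-q)@nn
        yy=np.degrees(np.arctan2(-nn[1],-nn[0]))
        mk=(abs(hgt-.048)<.005);mk[:140]=0;mk[220:]=0;mk[:,:250]=0;mk[:,315:]=0
        p=c[mk];print("knobtop",mk.sum(),p.mean(0), 'height',np.median(hgt[mk]))
E
```

```text
top0 valid 0.995984375
tbl [ 0.2932 -0.2392  0.0021] [0.9082 0.9085 0.9112]
knobtop [0.5643 0.1351 0.1409] [0.7747 0.7733 0.7763]
face [0.5227 0.1883 0.0686] [0.8398 0.8423 0.843 ]
face [ 0.5337 -0.0508  0.0479] [0.8699 0.8691 0.8721]
face [0.5544 0.0166 0.0678] [0.8488 0.8486 0.851 ]
ball [ 0.5477 -0.0319  0.1431] [0.7745 0.7742 0.7781]
figA [0.4579 0.0496 0.0709] [0.842  0.8403 0.8373]
figB [ 0.6722 -0.1547  0.0748] [0.8468 0.8509 0.8613]
spire [0.5559 0.2879 0.109 ] [0.8003 0.8011 0.8016]
2106 [-0.4908 -0.1032  0.8651] 0.00132
2098 [-0.4908 -0.1034  0.8651] 0.00129
2098 [-0.4908 -0.1034  0.8651] 0.00129
2098 [-0.4908 -0.1034  0.8651] 0.00129
2098 [-0.4908 -0.1034  0.8651] 0.00129
2098 [-0.4908 -0.1034  0.8651] 0.00129
slope 30.10148002946907 yaw 11.89232755218442
knobtop 601 [0.55288451 0.13331363 0.1322019 ] height 0.04579982747584457
scene0 valid 0.99586328125
ball [ 0.5551 -0.0294  0.1366] [0.9425 0.9441 0.9421]
knob [0.5807 0.1362 0.1412] [0.9002 0.9024 0.9045]
backtop [ 0.6163 -0.1388  0.0017] [1.0251 1.0167 0.8384]
```

```bash
python3 - <<'E'
import cv2
a=cv2.imread('pics/top0.png')[80:250,180:440];cv2.imwrite('pics/topz.png',cv2.resize(a,None,fx=3,fy=3,interpolation=2))
a=cv2.imread('pics/scene0.png')[170:300,210:440];cv2.imwrite('pics/scenez.png',cv2.resize(a,None,fx=3.4,fy=3.4,interpolation=2))
E
```

```text
(no output)
```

View pics/topz.png

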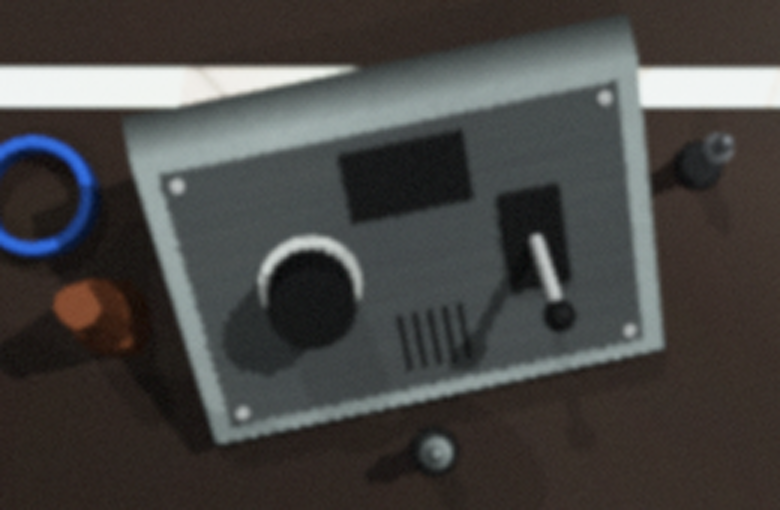

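View pics/scenez.png

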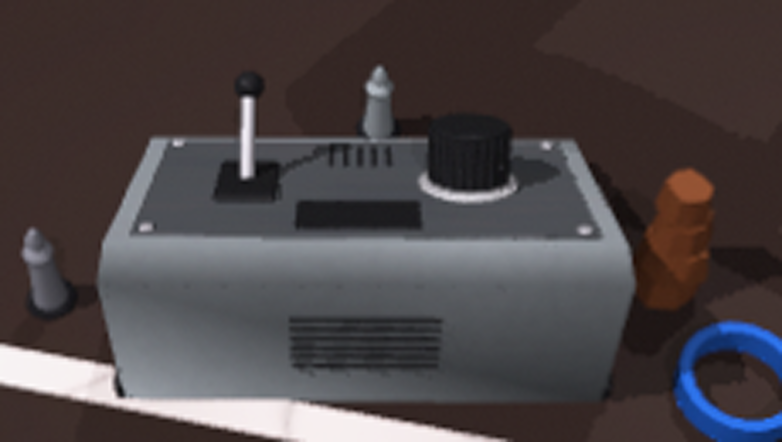

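```bash
python3 - <<'E'
from h import *
# screws (zoom coords/3 + crop offset), TL,TR,BL,BR as in top image (up=+x)
z=np.array([(177,186),(605,98),(243,413),(630,330)],float)
uv=(z+.5)/3-.5+[180,80]
f=load("top0.npz")
z2=np.array([(585,230),(146,228),(546,146),(178,143)],float)
uv2=(z2+.5)/3.4-.5+[210,170]; g=load("scene0.npz")
th=np.radians(11.5)
for it in range(4):
    n=np.array([-.5*np.cos(th),-.5*np.sin(th),.866]);
    if it==0:q=np.array([.5544,.0166,.0678])
    res=[]
    for F,UV in((f,uv),(g,uv2)):
        o,r=rays(F,UV);t=((q-o)@n)/(r@n);P=o+r*t[:,None];res.append(P)
    Pt=res[0]; d=(Pt[0]-Pt[1])+(Pt[2]-Pt[3]); th=np.arctan2(-d[0],d[1])
    # plane height: z of centre must be 0.09 if screws centred
    print("yaw",np.degrees(th)); 
    for P in res:
        d=(P[0]-P[1])+(P[2]-P[3]);e=(P[0]+P[1]-P[2]-P[3])/2
        print(" ctr",P.mean(0).round(4),"yaw",np.degrees(np.arctan2(-d[0],d[1])).round(2),"w,h",np.linalg.norm(d)/2,np.linalg.norm(e))
    # triangulate centre using both views
    pts=[]
    for a,b in zip(uv,uv2):
        o1,r1=rays(f,a);o2,r2=rays(g,b);A=np.c_[r1[0],-r2[0]];s=np.linalg.lstsq(A,o2-o1,rcond=None)[0]
        p1=o1+s[0]*r1[0];p2=o2+s[1]*r2[0];pts.append((p1+p2)/2)
        if it==0:print("tri",((p1+p2)/2).round(4),"gap",np.linalg.norm(p1-p2).round(4))
    q=np.mean(pts,0)
print("ctr",q)
Rz=R.from_euler('z',th).as_matrix(); O=q-Rz@[-.015,0,.09]
print("O",O)
G=O+Rz@[-.030,.075,.116];print("grip",G)
c=cloud(f)
for lab,nb,mx in(("front",None,None),):pass
piv=O+Rz@[-.018,-.085,.095]
for a in(0,.06,.12,1.): print("ball",a,(piv+Rz@(.068*np.array([-np.sin(np.pi/6+.5-a),0,np.cos(np.pi/6+.5-a)]))).round(4))
print("knobtop pred",(O+Rz@[-.030-.009,.075,.116+.0156]).round(4))
# knob top by dark contour in top view
pix=f["pixels"][140:220,255:310].astype(int)
# ball & knob via dark/height mask
n=np.array([-.5*np.cos(th),-.5*np.sin(th),.866]);h=(c-q)@n
for nm,(u0,u1,v0,v1),ht in(("knob",(260,306,150,206),.038),("ball",(355,378,170,196),.045)):
    m=(h[v0:v1,u0:u1]>ht)&(f["pixels"][v0:v1,u0:u1].max(2)<60)
    yy,xx=np.nonzero(m);cen=np.array([(xx.min()+xx.max())/2+u0,(yy.min()+yy.max())/2+v0]);print(nm,m.sum(),cen,xx.mean()+u0,yy.mean()+v0,np.ptp(xx)+1,np.ptp(yy)+1)
    if nm=="knob":
        o,r=rays(f,cen);t=((q+.048*n-o)@n)/(r@n);print("knobtop from img",(o+r*t[:,None])[0])
    else: print(c[v0:v1,u0:u1][m].mean(0)-[0,0,.006])
E
```

```text
yaw 11.754700626873088
 ctr [0.5899 0.0633 0.0933] yaw 11.75 w,h 0.28974866909557107 0.17569977007436102
 ctr [0.5933 0.064  0.0953] yaw 11.95 w,h 0.2891467404076986 0.1747185590069283
tri [0.6352 0.2212 0.1359] gap 0.0003
tri [ 0.6943 -0.0631  0.1352] gap 0.0003
tri [0.4858 0.1898 0.0467] gap 0.0
tri [ 0.5453 -0.0947  0.0478] gap 0.0003
yaw 11.772183209648274
 ctr [0.5902 0.0632 0.0914] yaw 11.77 w,h 0.2904318586873675 0.17610073492869066
 ctr [0.5902 0.0633 0.0914] yaw 11.72 w,h 0.290663927367485 0.1756623170781735
yaw 11.773383207530511
 ctr [0.5902 0.0632 0.0914] yaw 11.77 w,h 0.2904334821659112 0.17610074490028937
 ctr [0.5902 0.0633 0.0914] yaw 11.7 w,h 0.2906623232826746 0.1756627852872623
yaw 11.773465574910631
 ctr [0.5902 0.0632 0.0914] yaw 11.77 w,h 0.2904335939108771 0.17610074548657642
 ctr [0.5902 0.0633 0.0914] yaw 11.7 w,h 0.2906622153491668 0.17566281678094217
ctr [0.59015285 0.06328099 0.09139503]
O [0.60483728 0.06634163 0.00139503]
grip [0.56016522 0.13364249 0.11739503]
ball 0 [ 0.5477 -0.0324  0.1318]
ball 0.06 [ 0.5499 -0.0319  0.1352]
ball 0.12 [ 0.5523 -0.0314  0.1385]
ball 1.0 [ 0.603  -0.0209  0.1644]
knobtop pred [0.5514 0.1318 0.133 ]
knob 650 [283.5 182.5] 283.1353846153846 182.63384615384615 30 28
knobtop from img [0.5540016  0.13268569 0.13456281]
ball 92 [366. 185.] 365.85869565217394 185.17391304347825 11 11
[ 0.54779647 -0.03030725  0.13191432]
```

>>> step_arm:
  gripper: [0.2,0.2,0.2,0.2,0.2,0.2,0.2,0.2]
  offset:
    - [0,0,40]
    - [20,-25,70]
    - [55,-60,70]
    - [90,-95,70]
    - [120,-130,70]
    - [150,-165,70]
    - [180,-200,70]
    - [210,-235,70]
  roll: [0,2,4.5,4.5,4.5,4.5,4.5,4.5]

```text
clock: 0.9
tcp_pos: [0.4405, 0.263, 0.2383]
ee_rot: [-3.141, 0.0, 1.219]
contact_force: [0.8, 1.1, 0.3]
opening: 0.075
```

>>> step_arm:
  gripper: [0.2,0.2,0.2,0.2,0.2,0.2,0.2,0.2]
  offset:
    - [30,-35,0]
    - [60,-70,0]
    - [90,-100,0]
    - [118,-132,0]
    - [118,-132,0]
    - [118,-132,0]
    - [118,-132,-10]
    - [118,-132,-20]
  roll: [0,0,0,0,0,0,0,0]

```text
clock: 1.7
tcp_pos: [0.5571, 0.1337, 0.2176]
ee_rot: [3.142, -0.0, 1.22]
contact_force: [0.1, 0.5, 0.5]
opening: 0.0752
```

```bash
python3 - <<'E'
from plant import bot
import cv2
s=bot.state();print(s)
for n in("top","scene"):
    f=bot.grab_frame(n);a=f["pixels"][:,:,::-1];cv2.imwrite(f"pics/{n}1.png",a[80:260,180:440] if n=="top" else a[120:300,210:440])
E
```

```text
{'clock': 1.7, 'qpos': array([ 1.71522726e-01,  3.19581973e-01,  1.38126879e+00,  5.58374686e-05,
        1.44063184e+00, -1.04840795e+00]), 'qd': array([ 0.00081353,  0.05809528,  0.17296406, -0.00046564, -0.21424024,
       -0.00022842]), 'joint_torque': array([-4.46728673e-01, -5.66623771e+01, -3.82042515e+01,  1.55552459e-02,
        5.96370567e-01,  8.13813560e-03]), 'tcp_pos': array([0.55708187, 0.13366277, 0.21759639]), 'ee_rot': array([ 3.14152490e+00, -1.02893693e-04,  1.21992344e+00]), 'contact_force': array([0.0563058 , 0.47666527, 0.52861451]), 'wrist_torque': array([ 0.05956734, -0.04778252,  0.0025543 ]), 'opening': 0.07515078205126936}
```

View pics/scene1.png

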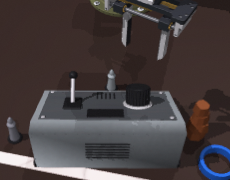

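>>> step_arm:
  gripper: [0.2,0.2,0.2,0.2,0.2,0.2,0.2,0.2]
  offset:
    - [0,0,-20]
    - [0,0,-40]
    - [0,0,-60]
    - [0,0,-75]
    - [0,0,-90]
    - [0,0,-105]
    - [0,0,-114]
    - [0,0,-114]
  roll: [0,0,0,0,0,0,0,0]

```text
clock: 2.6
tcp_pos: [0.557, 0.133, 0.1034]
ee_rot: [-3.14, 0.001, 1.219]
contact_force: [0.1, 0.0, 0.1]
opening: 0.0753
```

```bash
python3 - <<'E'
from plant import bot
import cv2
s=bot.state();print(s['contact_force'],s['wrist_torque'],s['tcp_pos'])
f=bot.grab_frame("scene");a=f["pixels"][:,:,::-1];cv2.imwrite("pics/scene2.png",cv2.resize(a[150:260,270:430],None,fx=4,fy=4))
E
```

```text
[0.05036141 0.00694535 0.14555692] [ 0.02997055 -0.0028002   0.00958741] [0.55699197 0.13296891 0.10338553]
```

View pics/scene2.png

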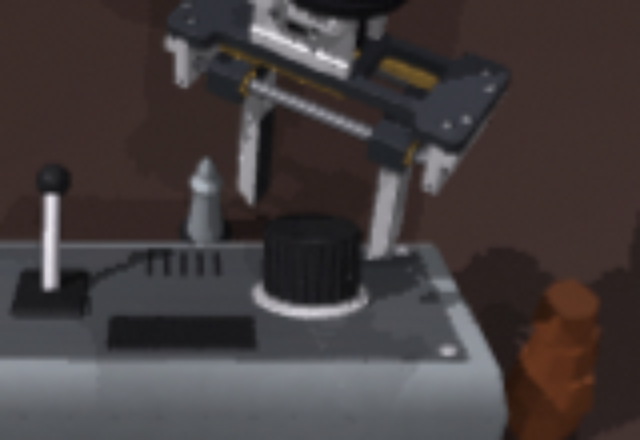

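```bash
python3 - <<'E'
from h import *
g=load("scene0.npz");k,d=K(g);Rm=R.from_euler('xyz',g["attitude"]).as_matrix()
a=1.219;j=np.array([np.cos(a),np.sin(a),0]);T=np.array([.557,.133,.1034])
G=np.array([.5602,.1336,.1174]);
for p in(T+j*.0375,T-j*.0375,T,G,G+[-.009,-.002,.0156]):
    c=(p-g["origin"])@Rm;u=cv2.projectPoints(c.reshape(1,1,3),np.zeros(3),np.zeros(3),k,d)[0].ravel()
    print(p.round(3),u.round(1),((u-[270,150])*4).round())
E
```

```text
[0.57  0.168 0.103] [360.5 221.1] [362. 284.]
[0.544 0.098 0.103] [333.9 208.9] [256. 235.]
[0.557 0.133 0.103] [347.  214.9] [308. 260.]
[0.56  0.134 0.117] [347.5 212.1] [310. 249.]
[0.551 0.132 0.133] [347.7 205.1] [311. 220.]
```

```bash
python3 - <<'E'
from plant import bot
from h import *
f=bot.grab_frame("scene");np.savez("scene3.npz",**f);c=cloud(f);
for u0,u1,v0,v1 in((355,378,185,222),(328,345,165,212)):
    p=c[v0:v1,u0:u1].reshape(-1,3);n=np.array([-.5*.979,-.5*.204,.866]);h=(p-[.5902,.0633,.0914])@n
    d=np.linalg.norm(p[:,:2]-[.557,.133],axis=1)
    m=(h>.004)&(d>.034)&(d<.065)&(p[:,0]>.5)
    q=p[m];o=q[np.argsort(q[:,2])][:12];print(len(q));print(o.round(4).tolist())
E
```

```text
219
[[0.5713, 0.1647, 0.1045], [0.5716, 0.1643, 0.1085], [0.5784, 0.1624, 0.1122], [0.5765, 0.162, 0.1136], [0.5825, 0.1601, 0.1163], [0.5837, 0.1578, 0.1171], [0.5854, 0.1555, 0.1186], [0.5786, 0.1594, 0.1191], [0.582, 0.1598, 0.1194], [0.5841, 0.1551, 0.1207], [0.5765, 0.1613, 0.1209], [0.5834, 0.1548, 0.1235]]
301
[[0.5485, 0.0971, 0.1404], [0.546, 0.0991, 0.1417], [0.5518, 0.0926, 0.1427], [0.5513, 0.095, 0.1427], [0.5504, 0.0898, 0.1441], [0.5504, 0.0923, 0.1447], [0.5426, 0.1008, 0.1456], [0.5468, 0.099, 0.1461], [0.5514, 0.0973, 0.1469], [0.552, 0.0949, 0.147], [0.5418, 0.1005, 0.1483], [0.5511, 0.0922, 0.1489]]
```

```bash
python3 - <<'E'
import cv2
from h import *
f=load("scene0.npz");g=load("scene3.npz")
a=cv2.resize(f["pixels"][50:150,460:580,::-1],None,fx=5,fy=5,interpolation=2)
def pr(g,p):
    k,d=K(g);Rm=R.from_euler('xyz',g["attitude"]).as_matrix();c=(p-g["origin"])@Rm
    return cv2.projectPoints(c.reshape(1,1,3),np.zeros(3),np.zeros(3),k,d)[0].ravel()
j=np.array([np.cos(1.14),np.sin(1.14),0]);T=np.array([.2295,.4995,.1678])
for s in(1,-1):
    u=(pr(f,T+s*j*.047)-[460,50])*5;cv2.circle(a,tuple(int(x) for x in u),4,(0,0,255),-1)
b=np.clip(g["pixels"][150:230,320:400,::-1].astype(float)*2.2,0,255).astype(np.uint8);b=cv2.resize(b,None,fx=6,fy=6,interpolation=2)
cv2.imwrite("pics/tips_a.png",a);cv2.imwrite("pics/tips_b.png",b)
E
```

```text
(no output)
```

View pics/tips_a.png

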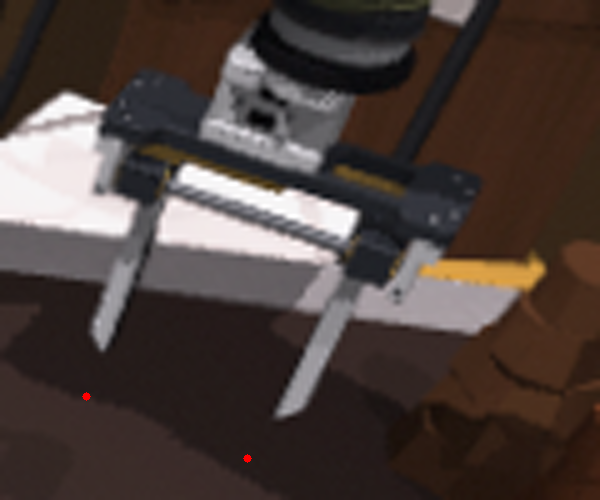

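View pics/tips_b.png

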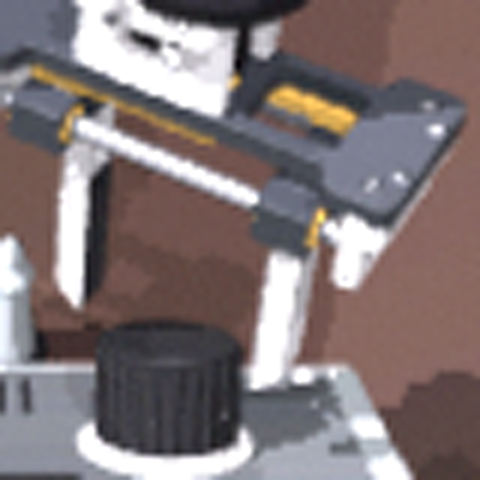

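```bash
python3 - <<'E'
from plant import bot
from h import *
print(bot.tcp_to_grasp, [x for x in dir(bot) if x[0]!='_'])
f=load("scene0.npz");c=cloud(f)
# tips at zoom (102,345),(285,413)
for z in((105,335),(290,405),(110,310),(300,385),(128,262)):
    u,v=[round((z[0])/5+460),round(z[1]/5+50)][0:2];print(u,v,f["pixels"][v,u],c[v,u].round(4))
a=1.14;j=np.array([np.cos(a),np.sin(a),0]);T=np.array([.2295,.4995,.1678])
# rays at tips intersect with vertical plane containing TCP & jaw dir
n=np.cross(j,[0,0,1])
for z in((102,350),(283,416)):
    o,r=rays(f,[(z[0]+.5)/5-.5+460,(z[1]+.5)/5-.5+50]);t=((T-o)@n)/(r[0]@n);P=o+t*r[0];print(P.round(4),"along",((P-T)@j).round(4))
E
```

```text
0.0188 ['MotionError', 'grab_frame', 'sign_off', 'state', 'tcp_to_grasp']
481 117 [139 137 141] [0.2176 0.452  0.214 ]
518 131 [157 154 159] [0.2601 0.5464 0.2133]
482 112 [156 154 159] [0.2136 0.4508 0.2277]
520 127 [157 154 159] [0.2611 0.5462 0.2271]
486 102 [131 129 132] [0.2152 0.4509 0.2605]
[0.2088 0.4545 0.1998] along -0.0496
[0.2515 0.5474 0.2013] along 0.0528
```

```bash
python3 - <<'E'
from plant import bot
from h import *
f=load("scene0.npz");c=cloud(f)
for z in((150,200),(150,180),(180,180),(330,130),(410,205),(370,270),(260,200),(345,60)):
    u,v=round(z[0]/5+460),round(z[1]/5+50);print(z,c[v,u].round(4))
t=bot.grab_frame("top");np.savez("top3.npz",**t)
cv2.imwrite("pics/top3.png",cv2.resize(t["pixels"][100:260,200:400,::-1],None,fx=4,fy=4,interpolation=2))
E
```

```text
(150, 200) [0.2391 0.4428 0.3097]
(150, 180) [0.2414 0.4386 0.3219]
(180, 180) [-0.9302  0.8001 -0.2889]
(330, 130) [0.2516 0.5095 0.3654]
(410, 205) [0.2767 0.551  0.3451]
(370, 270) [0.2847 0.5437 0.3125]
(260, 200) [-0.9036  0.8845 -0.2865]
(345, 60) [0.2516 0.5028 0.4009]
```

View pics/top3.png

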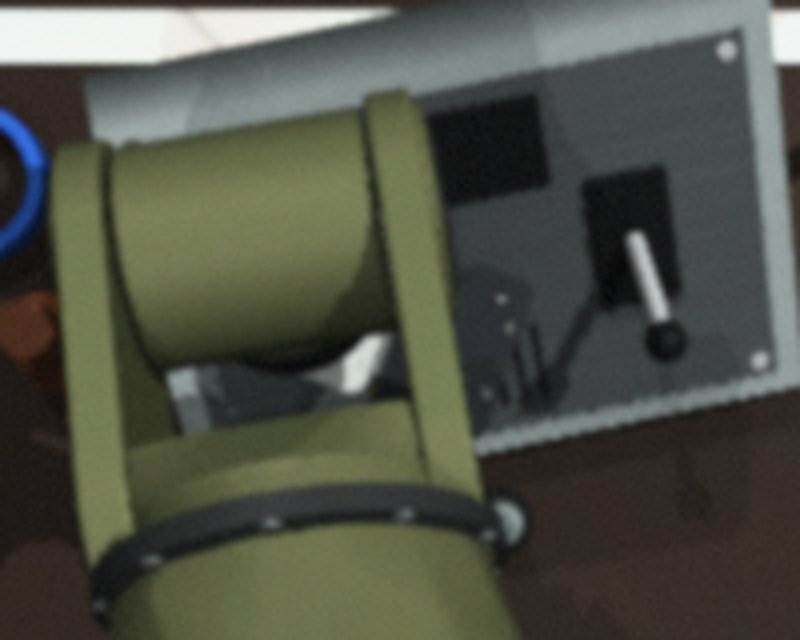

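>>> step_arm:
  gripper: [0.2,0.2,0.2,0.2,0.2,0.2,0.2,0.2]
  offset:
    - [0,0,0]
    - [0,0,0]
    - [0,0,0]
    - [0,0,0]
    - [0,0,0]
    - [0,0,0]
    - [0,0,0]
    - [0,0,0]
  roll: [6,12,18,24,30,32,32,32]

```text
clock: 3.55
tcp_pos: [0.5579, 0.1328, 0.1049]
ee_rot: [3.141, 0.0, 1.776]
contact_force: [-0.3, -0.4, -0.1]
opening: 0.0751
```

>>> step_arm:
  gripper: [0.3,0.4,0.5,0.5,0.5,0.5,0.5,0.5]
  offset:
    - [0,0,0]
    - [0,0,0]
    - [0,0,0]
    - [0,0,0]
    - [0,0,0]
    - [0,0,0]
    - [0,0,0]
    - [0,0,0]
  roll: [0,0,0,0,0,0,0,0]

```text
clock: 4.35
tcp_pos: [0.5577, 0.1327, 0.1043]
ee_rot: [-3.142, 0.0, 1.777]
contact_force: [-0.3, -0.1, 0.1]
opening: 0.047
```

```bash
cat > look.py <<'E'
import sys
from plant import bot
from h import *
np.set_printoptions(precision=3,suppress=True)
s=bot.state();print(s['clock'],"F",s['contact_force'],"M",s['wrist_torque'],s['tcp_pos'],"yaw",np.degrees(s['ee_rot'][2]).round(2),"op",s['opening'])
if len(sys.argv)>1:
    f=bot.grab_frame("scene");np.savez("last.npz",**f)
    b=np.clip(f["pixels"][150:270,260:420,::-1].astype(float)*1.8,0,255).astype(np.uint8)
    cv2.imwrite(f"pics/{sys.argv[1]}.png",cv2.resize(b,None,fx=4.5,fy=4.5,interpolation=2))
E
python3 look.py n1
```

```text
4.35 F [-0.257 -0.086  0.139] M [0.061 0.036 0.015] [0.558 0.133 0.104] yaw 101.82 op 0.04700950523007893
```

View pics/n1.png

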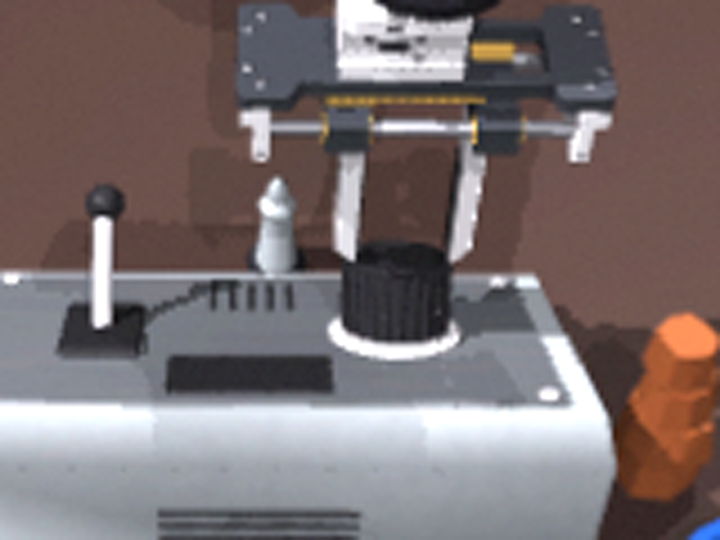

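```bash
python3 - <<'E'
from h import *
f=load("last.npz");c=cloud(f)
a=np.radians(101.82);j=np.array([np.cos(a),np.sin(a),0]);n=np.array([j[1],-j[0],0]);T=np.array([.558,.133,.104])
for z in((350,262),(340,255),(462,262),(472,252),(346,235),(470,235)):
    uv=(np.array(z)+.5)/4.5-.5+[260,150];o,r=rays(f,uv)
    t=((T+.008*n-o)@n)/(r[0]@n);P=o+t*r[0];u,v=uv.round().astype(int);print(z,P.round(4),"j",((P-T)@j).round(4),"depthpt",c[v,u].round(4),"n-off",((c[v,u]-T)@n).round(4))
E
```

```text
(350, 262) [0.5711 0.1093 0.1392] j -0.0259 depthpt [0.5665 0.1079 0.1333] n-off 0.0032
(340, 255) [0.5723 0.1038 0.1447] j -0.0315 depthpt [ 4.397e-01  8.810e-02 -1.000e-04] n-off -0.125
(462, 262) [0.5589 0.1676 0.1398] j 0.0337 depthpt [ 4.304e-01  1.656e-01 -4.000e-04] n-off -0.1182
(472, 252) [0.558  0.172  0.1477] j 0.0382 depthpt [0.4234 0.1704 0.0017] n-off -0.1241
(346, 235) [0.5718 0.1061 0.1603] j -0.0291 depthpt [0.5723 0.105  0.16  ] n-off 0.0083
(470, 235) [0.5585 0.1696 0.1608] j 0.0357 depthpt [0.5594 0.1695 0.1612] n-off 0.0089
```

>>> step_arm:
  gripper: [0.4,0.3,0.2,0.2,0.2,0.2,0.2,0.2]
  offset:
    - [0,0,0]
    - [0,0,0]
    - [0,0,0]
    - [0,0,0]
    - [0,0,0]
    - [0,0,0]
    - [0,0,0]
    - [0,0,0]
  roll: [0,0,0,0,0,0,0,0]

```text
clock: 5.2
tcp_pos: [0.5577, 0.1328, 0.1044]
ee_rot: [3.142, 0.0, 1.777]
contact_force: [-0.1, 0.1, -0.2]
opening: 0.0752
```

>>> step_arm:
  gripper: [0.2,0.2,0.2,0.2,0.2,0.2,0.2,0.2]
  offset:
    - [0,0,-5]
    - [0,0,-10]
    - [0,0,-14]
    - [0,0,-18]
    - [0,0,-21]
    - [0,0,-24]
    - [0,0,-24]
    - [0,0,-24]
  roll: [0,0,0,0,0,0,0,0]

```text
clock: 6.0
tcp_pos: [0.5577, 0.1327, 0.0804]
ee_rot: [3.142, 0.0, 1.777]
contact_force: [-0.1, 0.5, -0.1]
opening: 0.0751
```

```bash
python3 look.py n2
```

```text
6.0 F [-0.067  0.509 -0.143] M [ 0.037 -0.019  0.078] [0.558 0.133 0.08 ] yaw 101.82 op 0.07508371865197219
```

View pics/n2.png

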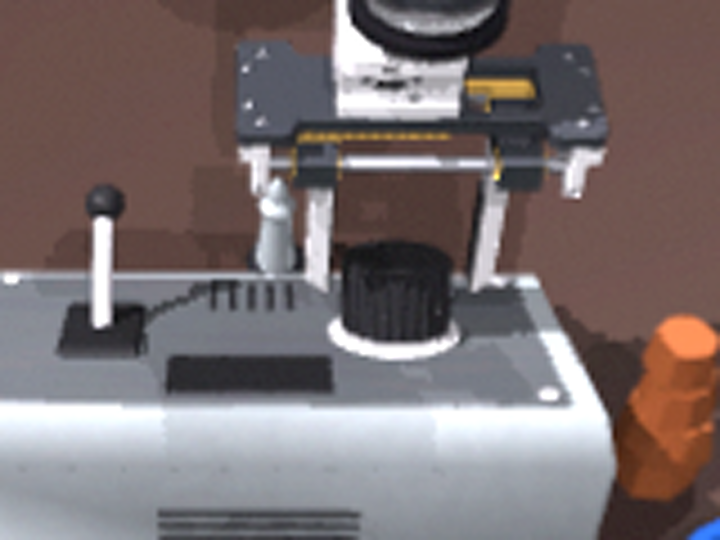

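>>> step_arm:
  gripper: [0.2,0.2,0.2,0.3,0.4,0.5,0.6,0.6]
  offset:
    - [0,-2,-4]
    - [0.5,-3,-8]
    - [0.5,-3,-12]
    - [0.5,-3,-12]
    - [0.5,-3,-12]
    - [0.5,-3,-12]
    - [0.5,-3,-12]
    - [0.5,-3,-12]
  roll: [0,0,0,0,0,0,0,0]

```text
clock: 6.85
tcp_pos: [0.5576, 0.1317, 0.0683]
ee_rot: [-3.141, -0.003, 1.778]
contact_force: [-3.4, 12.8, -0.6]
opening: 0.0594
```

```bash
python3 look.py n3
```

```text
6.85 F [-3.386 12.848 -0.606] M [ 2.171  0.559 -0.115] [0.558 0.132 0.068] yaw 101.85 op 0.05941540689314969
```

View pics/n3.png

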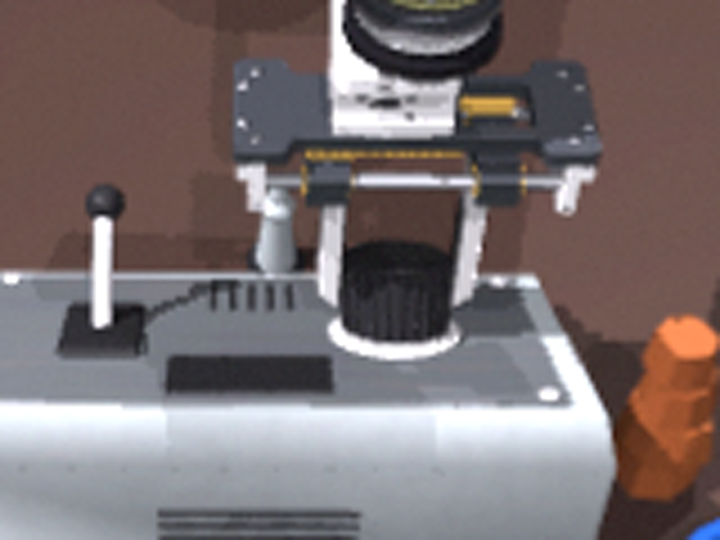

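>>> step_arm:
  gripper: [0.6,0.6,0.6,0.6,0.6,0.6,0.6,0.6]
  offset:
    - [0,1,0]
    - [-0.4,2,0]
    - [-0.4,2,0]
    - [-0.4,2,0]
    - [-0.4,2,0]
    - [-0.4,2,0]
    - [-0.4,2,0]
    - [-0.4,2,0]
  roll: [0,0,3,6,9,12,15,15]

```text
clock: 7.7
tcp_pos: [0.5578, 0.1308, 0.0688]
ee_rot: [-3.141, 0.002, 2.04]
contact_force: [-4.9, -4.2, 3.4]
opening: 0.061
```

```bash
python3 look.py
```

```text
7.7 F [-4.92  -4.186  3.421] M [-1.902  0.454 -0.778] [0.558 0.131 0.069] yaw 116.88 op 0.06099356512491532
```

>>> step_arm:
  gripper: [0.6,0.6,0.6,0.6,0.6,0.6,0.6,0.6]
  offset:
    - [0,0,0]
    - [0,0,0]
    - [0,0,0]
    - [0,0,0]
    - [0,0,0]
    - [0,0,0]
    - [0,0,0]
    - [0,0,0]
  roll: [3,6,9,12,15,17,17,17]

```text
clock: 8.5
tcp_pos: [0.5584, 0.1294, 0.0703]
ee_rot: [-3.141, 0.004, 2.334]
contact_force: [-10.8, -14.7, 17.7]
opening: 0.0635
```

```bash
python3 look.py n4
```

```text
8.5 F [-10.755 -14.674  17.685] M [-4.149  0.724 -0.895] [0.558 0.129 0.07 ] yaw 133.76 op 0.06350996967705401
```

View pics/n4.png

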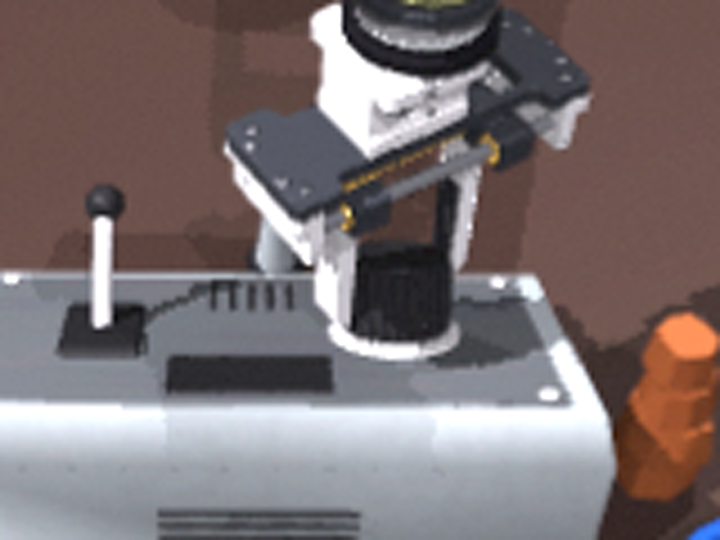

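>>> step_arm:
  gripper: [0.2,0.2,0.2,0.2,0.2,0.2,0.2,0.2]
  offset:
    - [0,0,1]
    - [-1.5,0,3]
    - [-1.5,0,3]
    - [-1.5,0,3]
    - [-1.5,0,3]
    - [-1.5,0,3]
    - [-1.5,0,3]
    - [-1.5,0,3]
  roll: [0,0,-8,-16,-24,-32,-40,-48]

```text
clock: 9.35
tcp_pos: [0.5562, 0.1319, 0.0713]
ee_rot: [-3.141, -0.0, 1.492]
contact_force: [-0.1, -0.5, 0.2]
opening: 0.0754
```

>>> step_arm:
  gripper: [0.2,0.2,0.3,0.4,0.5,0.6,0.6,0.6]
  offset:
    - [0,0,0]
    - [0,0,0]
    - [0,0,0]
    - [0,0,0]
    - [0,0,0]
    - [0,0,0]
    - [0,0,0]
    - [0,0,0]
  roll: [-8,-9,-9,-9,-9,-9,-9,-9]

```text
clock: 10.15
tcp_pos: [0.5566, 0.1333, 0.0714]
ee_rot: [3.141, -0.002, 1.344]
contact_force: [3.2, 10.9, -2.9]
opening: 0.0631
```

```bash
python3 look.py n5
```

```text
10.15 F [ 3.243 10.931 -2.885] M [ 1.882 -0.559  0.08 ] [0.557 0.133 0.071] yaw 77.02 op 0.06311689951661237
```

View pics/n5.png

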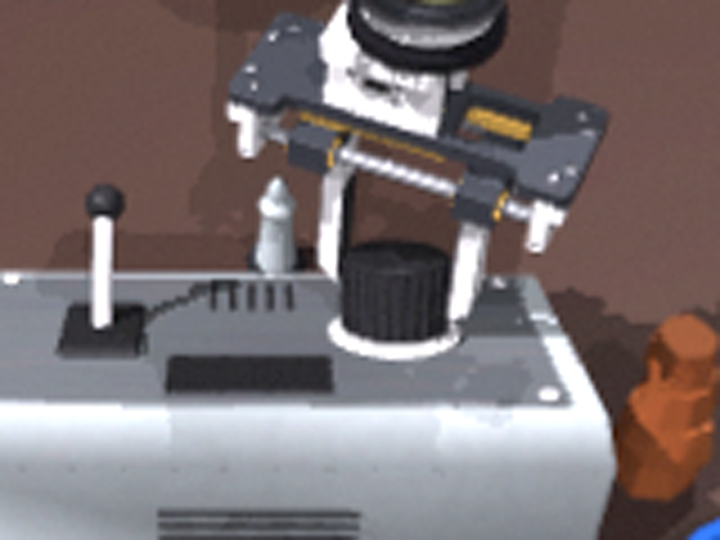

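>>> step_arm:
  gripper: [0.6,0.6,0.6,0.6,0.6,0.6,0.6,0.6]
  offset:
    - [0,1,0]
    - [0,1,0]
    - [0,1,0]
    - [0,1,0]
    - [0,1,0]
    - [0,1,0]
    - [0,1,0]
    - [0,1,0]
  roll: [4,8,12,16,20,23,26,26]

```text
clock: 11.0
tcp_pos: [0.5565, 0.1314, 0.0711]
ee_rot: [-3.141, 0.002, 1.799]
contact_force: [2.7, -6.6, -2.1]
opening: 0.0592
```

```bash
python3 look.py
```

```text
11.0 F [ 2.727 -6.589 -2.066] M [-2.034 -0.647 -0.404] [0.557 0.131 0.071] yaw 103.06 op 0.059169013089272804
```

>>> step_arm:
  gripper: [0.6,0.6,0.6,0.6,0.6,0.6,0.6,0.6]
  offset:
    - [0,0,0]
    - [0,0,0]
    - [0,0,0]
    - [0,0,0]
    - [0,0,0]
    - [0,0,0]
    - [0,0,0]
    - [0,0,0]
  roll: [4,8,12,16,20,24,24,24]

```text
clock: 11.8
tcp_pos: [0.5563, 0.1296, 0.0723]
ee_rot: [-3.139, 0.004, 2.215]
contact_force: [-7.4, -20.6, 13.0]
opening: 0.0625
```

```bash
python3 look.py
```

```text
11.8 F [ -7.411 -20.557  12.965] M [-4.649  0.962 -0.845] [0.556 0.13  0.072] yaw 126.91 op 0.06250493077892115
```

```bash
cat >> look.py <<'E'
f=bot.grab_frame("scene");k=f["pixels"][195:235,328:368].astype(np.uint8)
np.save(f"k_{s['clock']:.2f}.npy",k)
E
python3 look.py; python3 - <<'E'
import numpy as np,cv2
from h import *
im=[]
for n in("scene0","last"):
    f=load(n+".npz");k=f["pixels"][195:235,328:368,::-1].astype(float);im.append(cv2.resize(np.clip(k*2.5,0,255).astype(np.uint8),None,fx=9,fy=9,interpolation=cv2.INTER_CUBIC))
cv2.imwrite("pics/kn.png",np.hstack(im))
E
```

```text
11.8 F [ -7.411 -20.557  12.965] M [-4.649  0.962 -0.845] [0.556 0.13  0.072] yaw 126.91 op 0.06250493077892115
```

View pics/kn.png

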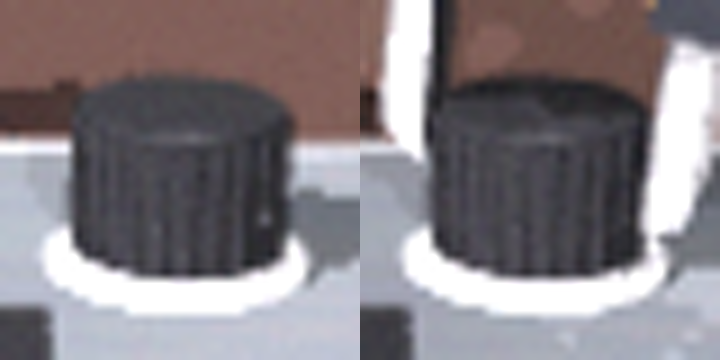

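```bash
cat > ph.py <<'E'
import numpy as np,cv2,glob
from h import *
def prof(k):
    g=k.astype(float).sum(2); p=g[19:26].mean(0); return p
def analyse(k,uc=348.0-328,Rp=12.0,N=24):
    p=prof(k);u=np.arange(40);s=(u-uc)/Rp;m=abs(s)<.8
    a=np.arcsin(s[m]);y=p[m]
    A=np.c_[np.ones_like(a),a,a**2,np.cos(N*a),np.sin(N*a)]
    c,*_=np.linalg.lstsq(A,y,rcond=None);r=y-A@c
    return np.hypot(c[3],c[4]),np.degrees(np.arctan2(c[4],c[3]))/N,r.std()
if __name__=="__main__":
    f=load("scene0.npz");k=f["pixels"][195:235,328:368]
    print(prof(k).round(0)[5:36])
    best=[]
    for N in range(14,41):
        for uc in np.arange(19,22.1,.25):
            for Rp in(11.5,12,12.5,13):
                t=analyse(k,uc,Rp,N);best.append((t[2],N,uc,Rp,t[0],t[1]))
    for b in sorted(best)[:12]:print(np.round(b,2))
E
python3 ph.py
```

```text
[220. 217. 181.  86.  76.  94.  83.  96.  87.  91.  84.  95.  94.  80.
  92.  89.  79.  75.  86.  78.  69.  85.  62.  63.  81.  59.  79. 148.
 168. 167. 169.]
[ 3.81 23.   21.25 12.    8.17 -7.37]
[ 3.84 22.   21.   11.5   8.25 -6.33]
[ 3.85 22.   21.25 11.5   8.1  -7.85]
[ 3.86 22.   21.5  11.5   7.97  7.13]
[ 3.91 22.   21.75 11.5   7.83  5.77]
[ 3.92 23.   21.   12.    8.13 -6.  ]
[ 4.03 24.   21.   12.5   8.   -5.71]
[ 4.04 22.   20.75 11.5   8.52 -4.82]
[ 4.05 23.   20.75 12.    8.06 -4.63]
[ 4.07 23.   21.5  12.    8.87  6.73]
[ 4.09 21.   21.75 11.5   8.19  5.89]
[ 4.1  21.   21.5  11.5   8.14  7.35]
```

```bash
python3 - <<'E'
from ph import *
for n in("scene0","scene3","last"):
    print(n,np.round(analyse(load(n+".npz")["pixels"][195:235,328:368],21,12.5,24),2))
for n in sorted(glob.glob("k_*.npy")): print(n,np.round(analyse(np.load(n),21,12.5,24),2))
E
```

```text
scene0 [ 8.   -5.71  4.03]
scene3 [ 8.38 -5.91  4.24]
last [ 6.71 -5.87  3.96]
k_11.80.npy [ 1.75 -1.88  4.39]
```

```bash
cat > ph2.py <<'E'
from plant import bot
from ph import *
s=bot.state();ks=[]
for i in range(3): ks.append(bot.grab_frame("scene")["pixels"][195:235,328:368].astype(float))
k=np.mean(ks,0);np.save(f"m_{s['clock']:.2f}.npy",k)
print(s['clock'],"yaw",np.degrees(s['ee_rot'][2]).round(2),"op",s['opening'].round(4),"F",s['contact_force'].round(1),"Mz",s['wrist_torque'][2].round(2))
print(prof(k).round(0)[5:36])
print("all",np.round(analyse(k,21,12.5,24),2),[np.round(analyse(q,21,12.5,24)[1],2) for q in ks])
E
python3 ph2.py
python3 - <<'E'
import cv2
from h import *
im=[]
import glob
for k in(load("scene0.npz")["pixels"][195:235,328:368].astype(float),np.load(sorted(glob.glob("m_*"))[-1])):
    im.append(cv2.resize(np.clip(k[:,:,::-1]*2.8,0,255).astype(np.uint8),None,fx=9,fy=9,interpolation=cv2.INTER_CUBIC))
cv2.imwrite("pics/kn2.png",np.hstack(im))
E
```

```text
Traceback (most recent call last):
  File "ph2.py", line 6, in <module>
    print(s['clock'],"yaw",np.degrees(s['ee_rot'][2]).round(2),"op",s['opening'].round(4),"F",s['contact_force'].round(1),"Mz",s['wrist_torque'][2].round(2))
                                                                    ^^^^^^^^^^^^^^^^^^
AttributeError: 'float' object has no attribute 'round'
```

View pics/kn2.png

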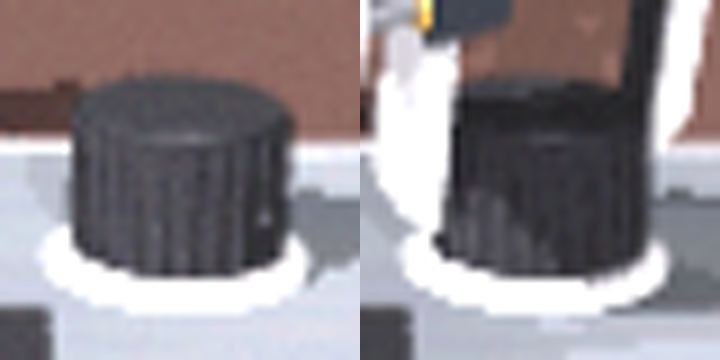

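```bash
cat > ph.py <<'E'
import numpy as np,cv2,glob
from h import *
def analyse(k,uc=21,Rp=12.5,N=24,r0=15,r1=27):
    g=np.log(k.astype(float).sum(2)+5);u=np.arange(40);s=(u-uc)/Rp;m=(s>-.68)&(s<.68)
    h=g-cv2.GaussianBlur(g,(0,0),2.2,sigmaY=.1)
    a=np.arcsin(s[m]);A=np.c_[np.ones_like(a),np.cos(N*a),np.sin(N*a)]
    y=h[r0:r1,:][:,m]
    c=np.linalg.lstsq(A,y.mean(0),rcond=None)[0]
    pr=[np.degrees(np.arctan2(q[2],q[1]))/N for q in np.linalg.lstsq(A,y.T,rcond=None)[0].T]
    return np.hypot(c[1],c[2]),np.degrees(np.arctan2(c[2],c[1]))/N,(y.mean(0)-A@c).std(),np.round(pr,1)
E
sed -i "s/s\['opening'\].round(4)/round(s['opening'],4)/; /prof(k)/d; s/^print(\"all.*/print(analyse(k))/" ph2.py
python3 - <<'E'
from ph import *
for n in("scene0","scene3","last"): print(n,analyse(load(n+".npz")["pixels"][195:235,328:368]))
for n in sorted(glob.glob("k_*.npy")+glob.glob("m_*.npy")): print(n,analyse(np.load(n)))
E
```

```text
scene0 (np.float64(0.07026606974535299), np.float64(-5.54869784516178), np.float64(0.04862546736698), array([-2.7, -3.4, -3.5, -3.6, -4. , -5. , -5.3, -6.2, -6.6, -6.7, -6.7,
       -6.8]))
scene3 (np.float64(0.07416855065797152), np.float64(-5.886867153527824), np.float64(0.04820460057989266), array([-3.3, -4. , -3.1, -4.2, -4.6, -5.3, -6.2, -6.2, -6.3, -6.8, -6.9,
       -7.1]))
last (np.float64(0.055322212793549895), np.float64(-5.772056755203267), np.float64(0.07966391949816991), array([-4.4, -3. , -3.2, -4.3, -4.2, -5.1, -6.2, -6.5, -7. , -7.3, -7.2,
       -7.2]))
k_11.80.npy (np.float64(0.033779604914064794), np.float64(-0.6586117407954442), np.float64(0.04792438394115114), array([ 1. ,  3.3, -1.2, -1.3, -1.3,  1.1,  0.6, -0.4,  0. , -2.7, -1.5,
       -1.3]))
m_11.85.npy (np.float64(0.03612509483063157), np.float64(-0.7271963614336235), np.float64(0.04461192155857647), array([ 1.7,  7.4,  0.7, -1.2, -1.2, -0.5, -0.2, -0.1, -0.4, -1. , -1.4,
       -1.1]))
```

>>> step_arm:
  gripper: [0.2,0.2,0.2,0.2,0.2,0.2,0.2,0.2]
  offset:
    - [0,0,0]
    - [0,0,0]
    - [0,0,0]
    - [0,0,0]
    - [0,0,0]
    - [0,0,0]
    - [0,0,0]
    - [0,0,0]
  roll: [0,0,-8,-16,-24,-32,-40,-48]

```text
clock: 12.8
tcp_pos: [0.5562, 0.1331, 0.0712]
ee_rot: [-3.141, -0.0, 1.372]
contact_force: [0.1, 0.0, -0.5]
opening: 0.0751
```

```bash
python3 ph2.py
```

```text
12.8 yaw 78.62 op 0.0751 F [ 0.1  0.  -0.5] Mz -0.05
(np.float64(0.0675417224161194), np.float64(-5.748390607260291), np.float64(0.04625129614278691), array([-3.2, -3. , -3.5, -4.2, -4.5, -5.4, -5.9, -6.5, -6.2, -6.9, -7.2,
       -6.7]))
```

>>> step_arm:
  gripper: [0.25,0.45,0.6,0.6,0.6,0.6,0.6,0.6]
  offset:
    - [0,0,0]
    - [0,0,0]
    - [0,0,0]
    - [0,0,0]
    - [0,0,0]
    - [0,0,0]
    - [0,0,0]
    - [0,0,0]
  roll: [-2,-2,-2,-2,1,4,8,8]

```text
clock: 13.75
tcp_pos: [0.5554, 0.1327, 0.0713]
ee_rot: [-3.139, 0.0, 1.521]
contact_force: [-6.2, -0.6, 3.8]
opening: 0.0611
```

```bash
python3 ph2.py
```

```text
13.75 yaw 87.12 op 0.0611 F [-6.2 -0.6  3.8] Mz 0.07
(np.float64(0.13826778225344966), np.float64(-1.521133278882741), np.float64(0.06410424246948257), array([-1.9, -1.9, -1.4, -1.6, -1.3, -1.2, -1.3, -1.7, -1.6, -1.8, -1.4,
       -1.8]))
```

>>> step_arm:
  gripper: [0.6,0.6,0.6,0.6,0.6,0.6,0.6,0.6]
  offset:
    - [0,0,0]
    - [0,0,0]
    - [0,0,0]
    - [0,0,0]
    - [0,0,0]
    - [0,0,0]
    - [0,0,0]
    - [0,0,0]
  roll: [2,4,6,6,6,6,6,6]

```text
clock: 14.7
tcp_pos: [0.555, 0.1322, 0.071]
ee_rot: [-3.138, 0.001, 1.623]
contact_force: [-8.7, -3.2, 2.7]
opening: 0.0605
```

```bash
python3 ph2.py
```

```text
14.7 yaw 92.99 op 0.0605 F [-8.7 -3.2  2.7] Mz 0.17
(np.float64(0.13316248997345112), np.float64(-1.6157867720832995), np.float64(0.06158353930346277), array([-0.8, -1.9, -1.5, -1.3, -1.4, -1.5, -1.6, -1.9, -1.5, -1.5, -2.1,
       -2.2]))
```

>>> step_arm:
  gripper: [0.6,0.6,0.6,0.6,0.6,0.6,0.6,0.6]
  offset:
    - [0,0,0]
    - [0,0,0]
    - [0,0,0]
    - [0,0,0]
    - [0,0,0]
    - [0,0,0]
    - [0,0,0]
    - [0,0,0]
  roll: [2,4,6,8,8,8,8,8]

```text
clock: 15.65
tcp_pos: [0.5547, 0.1314, 0.0707]
ee_rot: [-3.137, 0.001, 1.761]
contact_force: [-8.4, -8.3, 2.3]
opening: 0.0596
```

```bash
python3 ph2.py; python3 - <<'E'
import cv2,glob
from h import *
im=[]
for n in sorted(glob.glob("m_*"),key=lambda s:float(s[2:-4]))[-4:]:
    k=np.load(n);im.append(cv2.resize(np.clip(k[:,:,::-1]*2.8,0,255).astype(np.uint8),None,fx=9,fy=9,interpolation=cv2.INTER_CUBIC))
cv2.imwrite("pics/kn3.png",cv2.resize(np.vstack([np.hstack(im[:2]),np.hstack(im[2:])]),(600,600)))
E
```

```text
15.65 yaw 100.92 op 0.0596 F [-8.4 -8.3  2.3] Mz -0.68
(np.float64(0.12637785729991213), np.float64(-1.3913976773642593), np.float64(0.05339812007991568), array([ 1.4,  0.7, -0.2, -1.2, -1.9, -1.6, -1.5, -1.8, -1.6, -1.7, -1.6,
       -1.4]))
```

View pics/kn3.png

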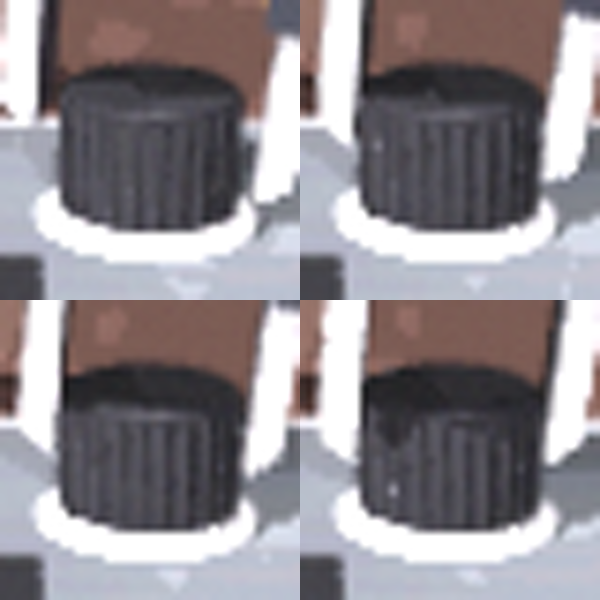

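>>> step_arm:
  gripper: [0.6,0.6,0.6,0.6,0.6,0.6,0.6,0.6]
  offset:
    - [0,0,0]
    - [0,0,0]
    - [0,0,0]
    - [0,0,0]
    - [0,0,0]
    - [0,0,0]
    - [0,0,0]
    - [0,0,0]
  roll: [-2,-4,-6,-8,-8,-8,-8,-8]

```text
clock: 16.6
tcp_pos: [0.5551, 0.1325, 0.0705]
ee_rot: [-3.138, 0.0, 1.624]
contact_force: [-5.1, -2.2, -3.8]
opening: 0.0597
```

```bash
python3 ph2.py
```

```text
16.6 yaw 93.03 op 0.0597 F [-5.1 -2.2 -3.8] Mz 0.72
(np.float64(0.11855488125326395), np.float64(-6.893445174565779), np.float64(0.07832517182614662), array([ 3.5, -6.4, -6.4, -6.8, -6.9, -7.2, -7.1, -7.2, -7. , -6.4, -7.2,
       -6.9]))
```

>>> step_arm:
  gripper: [0.6,0.6,0.6,0.6,0.6,0.6,0.6,0.6]
  offset:
    - [0,0,0]
    - [0,0,0]
    - [0,0,0]
    - [0,0,0]
    - [0,0,0]
    - [0,0,0]
    - [0,0,0]
    - [0,0,0]
  roll: [-2,-4,-6,-8,-8,-8,-8,-8]

```text
clock: 17.55
tcp_pos: [0.5548, 0.1333, 0.0712]
ee_rot: [-3.138, -0.001, 1.484]
contact_force: [-12.0, 0.8, 4.6]
opening: 0.061
```

```bash
python3 ph2.py
```

```text
17.55 yaw 85.05 op 0.061 F [-12.    0.8   4.6] Mz 1.07
(np.float64(0.12985923582506997), np.float64(3.0393652182384034), np.float64(0.06583600173820695), array([2.4, 3.3, 3.3, 3.3, 3.2, 2.8, 3. , 3. , 3. , 3.1, 3.2, 2.4]))
```

>>> step_arm:
  gripper: [0.6,0.6,0.6,0.6,0.6,0.6,0.6,0.6]
  offset:
    - [0,0,0]
    - [0,0,0]
    - [0,0,0]
    - [0,0,0]
    - [0,0,0]
    - [0,0,0]
    - [0,0,0]
    - [0,0,0]
  roll: [-2,-4,-6,-8,-9,-9,-9,-9]

```text
clock: 18.5
tcp_pos: [0.5551, 0.1341, 0.0716]
ee_rot: [-3.139, -0.001, 1.327]
contact_force: [-11.2, 5.6, 7.1]
opening: 0.0623
```

```bash
python3 ph2.py
```

```text
18.5 yaw 76.06 op 0.0623 F [-11.2   5.6   7.1] Mz 0.78
(np.float64(0.06593477446291855), np.float64(-3.2100612230476258), np.float64(0.07400078610768202), array([-2.6, -2.8, -2.4, -1.9, -2.8, -1.9, -2.5, -2.5, -4.3, -5.3, -5.3,
       -6. ]))
```

>>> step_arm:
  gripper: [0.6,0.6,0.6,0.6,0.6,0.6,0.6,0.6]
  offset:
    - [0,0,0]
    - [0,0,0]
    - [0,0,0]
    - [0,0,0]
    - [0,0,0]
    - [0,0,0]
    - [0,0,0]
    - [0,0,0]
  roll: [-2,-4,-6,-8,-9,-9,-9,-9]

```text
clock: 19.45
tcp_pos: [0.5555, 0.1352, 0.0724]
ee_rot: [-3.139, -0.003, 1.171]
contact_force: [-14.0, 12.0, 10.7]
opening: 0.0631
```

```bash
python3 ph2.py
```

```text
19.45 yaw 67.07 op 0.0631 F [-14.   12.   10.7] Mz 0.84
(np.float64(0.1552698656356039), np.float64(2.9889681794889515), np.float64(0.12756912872612705), array([2.4, 3.3, 3.1, 2.7, 3. , 3.3, 3. , 3. , 3.1, 2.9, 2.9, 2.7]))
```

>>> step_arm:
  gripper: [0.2,0.2,0.2,0.2,0.2,0.2,0.2,0.2]
  offset:
    - [0,0,0]
    - [0,0,0]
    - [-1,0,0]
    - [-1,0,0]
    - [-1,0,0]
    - [-1,0,0]
    - [-1,0,0]
    - [-1,0,0]
  roll: [0,0,8,16,24,32,40,48]

```text
clock: 20.4
tcp_pos: [0.5554, 0.1324, 0.0712]
ee_rot: [-3.141, 0.0, 2.011]
contact_force: [0.2, -0.4, -0.2]
opening: 0.0749
```

```bash
python3 ph2.py
```

```text
20.4 yaw 115.23 op 0.0749 F [ 0.2 -0.4 -0.2] Mz 0.03
(np.float64(0.02787071539812021), np.float64(0.4798952365303612), np.float64(0.03140425052270068), array([-1.2,  1.8,  0.9,  0.6,  1. , -0.1, -1.7, -1.8, -0.2,  4.3,  5.2,
       -7.3]))
```

>>> step_arm:
  gripper: [0.2,0.4,0.6,0.6,0.6,0.6,0.6,0.6]
  offset:
    - [0,0,0]
    - [0,0,0]
    - [0,0,0]
    - [0,0,0]
    - [0,0,0]
    - [0,0,0]
    - [0,0,0]
    - [0,0,0]
  roll: [6,6,6,6,6,6,6,6]

```text
clock: 21.35
tcp_pos: [0.5565, 0.1307, 0.0714]
ee_rot: [3.141, 0.004, 2.103]
contact_force: [8.1, -12.1, -2.6]
opening: 0.0619
```

```bash
python3 ph2.py
```

```text
21.35 yaw 120.49 op 0.0619 F [  8.1 -12.1  -2.6] Mz -0.04
(np.float64(0.03248107845221565), np.float64(0.5457816805418086), np.float64(0.02961037366966123), array([ 0. ,  1.9,  0. ,  0.7,  0.8,  0.7, -0.9, -1.3,  0.2,  6. ,  0.4,
       -0.1]))
```

>>> step_arm:
  gripper: [0.6,0.6,0.6,0.6,0.6,0.6,0.6,0.6]
  offset:
    - [0,0,0]
    - [0,0,0]
    - [0,0,0]
    - [0,0,0]
    - [0,0,0]
    - [0,0,0]
    - [0,0,0]
    - [0,0,0]
  roll: [-3,-6,-9,-12,-15,-18,-20,-20]

```text
clock: 22.3
tcp_pos: [0.5557, 0.1321, 0.0713]
ee_rot: [3.141, 0.001, 1.753]
contact_force: [3.3, -4.9, -2.0]
opening: 0.0594
```

```bash
python3 ph2.py
```

```text
22.3 yaw 100.45 op 0.0594 F [ 3.3 -4.9 -2. ] Mz 0.42
(np.float64(0.1057948079857725), np.float64(-1.575457828939886), np.float64(0.057675448416951776), array([-0.4,  0.6, -0.1, -1.1, -1.5, -1.8, -2. , -2. , -2. , -2.4, -2.4,
       -2.1]))
```

>>> step_arm:
  gripper: [0.6,0.6,0.6,0.6,0.6,0.6,0.6,0.6]
  offset:
    - [0,0,0]
    - [0,0,0]
    - [0,0,0]
    - [0,0,0]
    - [0,0,0]
    - [0,0,0]
    - [0,0,0]
    - [0,0,0]
  roll: [-3,-6,-8,-9,-9,-9,-9,-9]

```text
clock: 23.25
tcp_pos: [0.5552, 0.1327, 0.0717]
ee_rot: [-3.141, 0.0, 1.601]
contact_force: [-3.3, -2.6, 6.2]
opening: 0.0602
```

```bash
python3 ph2.py
```

```text
23.25 yaw 91.73 op 0.0602 F [-3.3 -2.6  6.2] Mz 0.66
(np.float64(0.06448205229549239), np.float64(5.397034574038063), np.float64(0.08613141216131574), array([ 3. ,  6. ,  6.9, -7.3,  6.6,  7. ,  5.7,  4.6,  4.6,  4.5,  4. ,
        3.4]))
```

>>> step_arm:
  gripper: [0.6,0.6,0.6,0.6,0.6,0.6,0.6,0.6]
  offset:
    - [0,0,0]
    - [0,0,0]
    - [0,0,0]
    - [0,0,0]
    - [0,0,0]
    - [0,0,0]
    - [0,0,0]
    - [0,0,0]
  roll: [-3,-6,-8,-9,-9,-9,-9,-9]

```text
clock: 24.2
tcp_pos: [0.555, 0.1336, 0.072]
ee_rot: [-3.141, -0.001, 1.444]
contact_force: [-7.7, 2.0, 9.4]
opening: 0.0609
```

```bash
python3 ph2.py
```

```text
24.2 yaw 82.75 op 0.0609 F [-7.7  2.   9.4] Mz 0.86
(np.float64(0.12927577755013875), np.float64(-1.2897820721658846), np.float64(0.06395708560961909), array([-0.2, -1.4, -0.5, -1.2, -1.3, -1. , -1.1, -1.6, -1.4, -1.5, -1.7,
       -1.4]))
```

>>> step_arm:
  gripper: [0.2,0.2,0.2,0.2,0.2,0.2,0.2,0.2]
  offset:
    - [0,0,0]
    - [0,0,0]
    - [0,0,0]
    - [0,0,0]
    - [0,0,0]
    - [0,0,0]
    - [0,0,0]
    - [0,0,0]
  roll: [0,0,0,0,6,12,17,17]

```text
clock: 25.15
tcp_pos: [0.5553, 0.1327, 0.0713]
ee_rot: [-3.142, 0.0, 1.743]
contact_force: [-0.5, 0.6, -0.4]
opening: 0.0751
```

```bash
python3 ph2.py
```

```text
25.15 yaw 99.88 op 0.0751 F [-0.5  0.6 -0.4] Mz -0.03
(np.float64(0.06349586663200903), np.float64(-5.646977839278082), np.float64(0.04603181530471601), array([ 0.1,  0.6, -1.5, -3.4, -4.2, -5.4, -5.5, -6.5, -6.4, -6.7, -7.1,
       -6.9]))
```

>>> step_arm:
  gripper: [0.3,0.45,0.6,0.6,0.6,0.6,0.6,0.6]
  offset:
    - [0,0,0]
    - [0,0,0]
    - [0,0,0]
    - [0,0,0]
    - [0,0,0]
    - [0,0,0]
    - [0,0,0]
    - [0,0,0]
  roll: [0,0,0,0,0,0,0,0]

```text
clock: 26.1
tcp_pos: [0.5554, 0.1318, 0.0715]
ee_rot: [-3.141, 0.001, 1.741]
contact_force: [0.3, -6.7, 2.6]
opening: 0.0595
```

```bash
python3 ph2.py
```

```text
26.1 yaw 99.77 op 0.0595 F [ 0.3 -6.7  2.6] Mz 0.13
(np.float64(0.053576885616923524), np.float64(-5.114547330740477), np.float64(0.05346107963674386), array([ 1.2,  0.8, -1.3, -3.1, -3.7, -3.4, -5.5, -5.9, -6.5, -6.8, -6.8,
       -6.8]))
```

>>> step_arm:
  gripper: [0.6,0.6,0.6,0.6,0.6,0.6,0.6,0.6]
  offset:
    - [0,0,0]
    - [0,0,0]
    - [0,0,0]
    - [0,0,0]
    - [0,0,0]
    - [0,0,0]
    - [0,0,0]
    - [0,0,0]
  roll: [-3,-6,-8,-8,-8,-8,-8,-8]

```text
clock: 27.05
tcp_pos: [0.5553, 0.1326, 0.0714]
ee_rot: [3.142, 0.0, 1.603]
contact_force: [-0.7, -4.2, 2.8]
opening: 0.0604
```

```bash
python3 ph2.py
```

```text
27.05 yaw 91.83 op 0.0604 F [-0.7 -4.2  2.8] Mz 0.65
(np.float64(0.08115879728277006), np.float64(4.008325665823207), np.float64(0.0751317822127442), array([3.8, 5.1, 6.2, 5.6, 4.7, 4.4, 4.4, 3.5, 3.9, 3.3, 3.1, 3. ]))
```

>>> step_arm:
  gripper: [0.6,0.6,0.6,0.6,0.6,0.6,0.6,0.6]
  offset:
    - [0,0,0]
    - [0,0,0]
    - [0,0,0]
    - [0,0,0]
    - [0,0,0]
    - [0,0,0]
    - [0,0,0]
    - [0,0,0]
  roll: [-3,-6,-8,-8,-8,-8,-8,-8]

```text
clock: 28.0
tcp_pos: [0.5552, 0.1333, 0.0716]
ee_rot: [3.142, -0.001, 1.464]
contact_force: [-3.3, 1.1, 4.3]
opening: 0.0606
```

```bash
python3 ph2.py
```

```text
28.0 yaw 83.9 op 0.0606 F [-3.3  1.1  4.3] Mz 0.81
(np.float64(0.0958945297321525), np.float64(-0.9286754286589454), np.float64(0.06464780854231006), array([-1.7, -0.1,  1.2, -0. , -0.7, -0.6, -1.4, -1.6, -1.2, -1.1, -1.6,
       -1.4]))
```

>>> step_arm:
  gripper: [0.6,0.6,0.6,0.6,0.6,0.6,0.6,0.6]
  offset:
    - [0,0,0]
    - [0,0,0]
    - [0,0,0]
    - [0,0,0]
    - [0,0,0]
    - [0,0,0]
    - [0,0,0]
    - [0,0,0]
  roll: [-3,-6,-8,-8,-8,-8,-8,-8]

```text
clock: 28.95
tcp_pos: [0.5549, 0.1342, 0.0721]
ee_rot: [-3.141, -0.002, 1.325]
contact_force: [-9.5, 6.5, 12.2]
opening: 0.0625
```

```bash
python3 ph2.py
```

```text
28.95 yaw 75.92 op 0.0625 F [-9.5  6.5 12.2] Mz 0.79
(np.float64(0.11138316901125254), np.float64(-6.7945505085813345), np.float64(0.09297231793270398), array([ 3.5, -6.7, -5.8, -6.7, -6.2, -5.9, -6.8, -7.1, -7.2, -7.4,  7.4,
       -7. ]))
```

>>> step_arm:
  gripper: [0.6,0.6,0.6,0.6,0.6,0.6,0.6,0.6]
  offset:
    - [0,0,0]
    - [0,0,0]
    - [0,0,0]
    - [0,0,0]
    - [0,0,0]
    - [0,0,0]
    - [0,0,0]
    - [0,0,0]
  roll: [-3,-6,-9,-9,-9,-9,-9,-9]

```text
clock: 29.9
tcp_pos: [0.555, 0.1353, 0.0728]
ee_rot: [-3.141, -0.004, 1.168]
contact_force: [-13.7, 11.9, 17.8]
opening: 0.063
```

```bash
python3 ph2.py
```

```text
29.9 yaw 66.93 op 0.063 F [-13.7  11.9  17.8] Mz 0.85
(np.float64(0.09498290301515032), np.float64(1.7491746563344244), np.float64(0.13646005958802485), array([2.8, 2.8, 2.5, 2.4, 2.5, 2.2, 2. , 1.5, 1. , 1. , 0.8, 0. ]))
```

>>> step_arm:
  gripper: [0.2,0.2,0.2,0.2,0.2,0.2,0.2,0.2]
  offset:
    - [0,0,0]
    - [0,0,0]
    - [0,0,0]
    - [0,0,0]
    - [0,0,15]
    - [0,0,35]
    - [0,0,60]
    - [0,0,80]
  roll: [0,0,0,0,0,0,0,0]

```text
clock: 30.85
tcp_pos: [0.5554, 0.1325, 0.1524]
ee_rot: [3.141, 0.0, 1.166]
contact_force: [-1.0, 0.1, -0.2]
opening: 0.0753
```

```bash
python3 ph2.py; python3 look.py n6
```

```text
30.85 yaw 66.81 op 0.0753 F [-1.   0.1 -0.2] Mz 0.01
(np.float64(0.060474183121599634), np.float64(-5.289671305003419), np.float64(0.04871390108907023), array([-2.9, -3.1, -3.2, -3.7, -4.1, -4.4, -5.5, -5.7, -6.3, -6.5, -7.1,
       -6.5]))
31.0 F [ 0.727 -0.162  0.306] M [-0.024  0.066  0.008] [0.556 0.133 0.152] yaw 66.81 op 0.07530322859519406
```

View pics/n6.png

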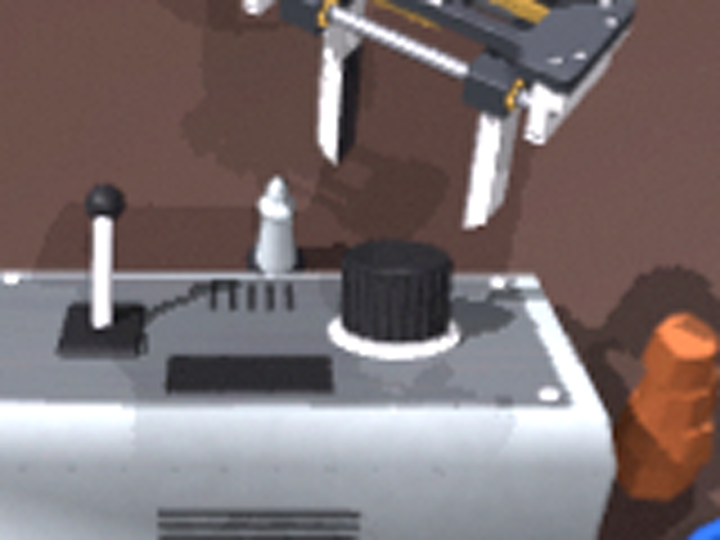

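>>> step_arm:
  gripper: [0.5,1,1,1,1,1,1,1]
  offset:
    - [-10,-30,10]
    - [-20,-60,10]
    - [-30,-95,10]
    - [-40,-130,10]
    - [-40,-171,10]
    - [-40,-171,0]
    - [-40,-171,-20]
    - [-40,-171,-40]
  roll: [7,14,21,28,35,35,35,35]

```text
clock: 31.9
tcp_pos: [0.5147, -0.0381, 0.1094]
ee_rot: [-3.14, -0.001, 1.775]
contact_force: [0.4, -0.0, 0.4]
opening: 0.0147
```

>>> step_arm:
  gripper: [1,1,1,1,1,1,1,1]
  offset:
    - [0,0,-10]
    - [0,0,-20]
    - [0,0,-26]
    - [0,0,-26]
    - [0,0,-26]
    - [0,0,-26]
    - [0,0,-26]
    - [0,0,-26]
  roll: [0,0,0,0,0,0,0,0]

```text
clock: 32.7
tcp_pos: [0.5154, -0.0383, 0.0857]
ee_rot: [3.141, 0.0, 1.777]
contact_force: [0.1, -0.2, 0.2]
opening: 0.0004
```

```bash
python3 look.py n7
```

```text
32.7 F [ 0.056 -0.227  0.224] M [0.044 0.042 0.062] [ 0.515 -0.038  0.086] yaw 101.82 op 0.0003683771117394675
```

View pics/n7.png

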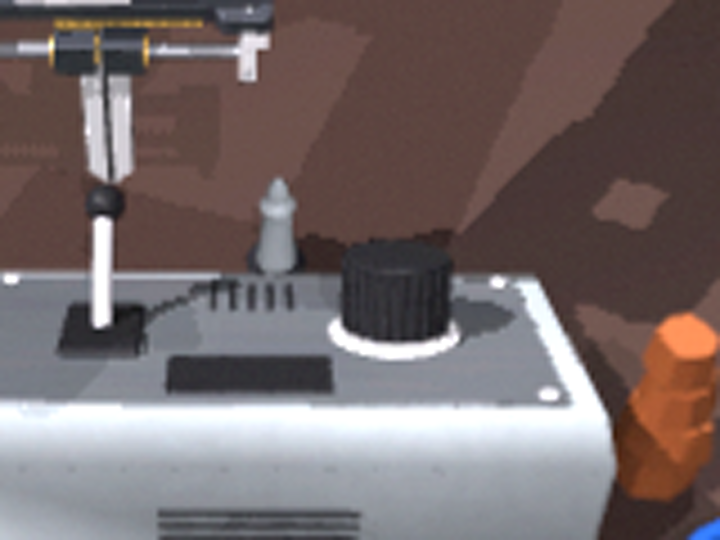

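```bash
python3 - <<'E'
from h import *
f=load("last.npz");n=np.array([.979,.204,0]);T=np.array([.5154,-.0383,.0857])
for z in((100,180),(118,180)):
    o,r=rays(f,(np.array(z)+.5)/4.5-.5+[260,150]);t=((T+.008*n-o)@n)/(r[0]@n);print((o+t*r[0]).round(4))
c=cloud(f);o,r=rays(f,(np.array((104,201))+.5)/4.5-.5+[260,150]);u,v=(np.array((104,201))/4.5+[260,150]).round().astype(int);P=c[v,u];print("ball front",P, "centre",P+.011*r[0]/np.linalg.norm(r[0]))
E
```

```text
[ 0.5242 -0.0415  0.1225]
[ 0.5222 -0.0315  0.1226]
ball front [ 0.55652561 -0.02898431  0.13809914] centre [ 0.54922343 -0.03135398  0.13022114]
```

>>> step_arm:
  gripper: [1,1,1,1,1,1,1,1]
  offset:
    - [8,1.5,0]
    - [14.5,3,0]
    - [19.5,4,6]
    - [25.5,5.5,13]
    - [31.5,6.5,18]
    - [38,8,23]
    - [46,9.5,27]
    - [54,11,30]
  roll: [0,0,0,0,0,0,0,0]

```text
clock: 33.6
tcp_pos: [0.5698, -0.0273, 0.1158]
ee_rot: [-3.141, 0.0, 1.777]
contact_force: [-4.2, -1.2, 2.4]
opening: 0.0001
```

```bash
python3 look.py n8
```

```text
33.6 F [-4.211 -1.239  2.44 ] M [-0.172  0.628  0.006] [ 0.57  -0.027  0.116] yaw 101.81 op 0.00011395926461426519
```

View pics/n8.png

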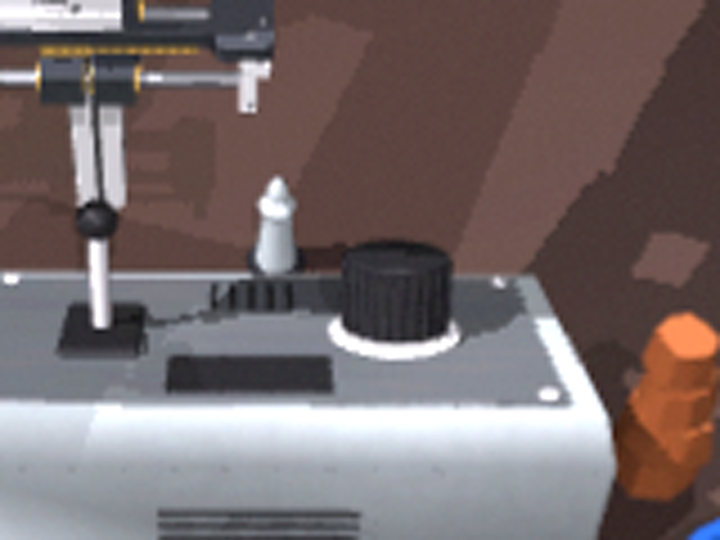

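Lever is following the fingers (ball at zoom (97,218)). Push on to the stop.

>>> step_arm:
  gripper: [1,1,1,1,1,1,1,1]
  offset:
    - [4,1,1]
    - [8,1.5,2]
    - [11,2.5,2]
    - [14,3,2.5]
    - [16,3.5,2.5]
    - [18,4,2.5]
    - [18,4,2.5]
    - [18,4,2.5]
  roll: [0,0,0,0,0,0,0,0]

```text
clock: 34.5
tcp_pos: [0.5851, -0.0238, 0.1177]
ee_rot: [-3.136, -0.0, 1.777]
contact_force: [-20.8, -4.2, 9.7]
opening: 0.0006
```

```bash
python3 look.py n9
```

```text
34.5 F [-20.807  -4.165   9.699] M [-0.808  3.831 -0.022] [ 0.585 -0.024  0.118] yaw 101.8 op 0.0005713287151785582
```

>>> step_arm:
  gripper: [1,1,1,1,1,1,1,1]
  offset:
    - [-5,-1,0]
    - [-15,-3,0]
    - [-30,-6,0]
    - [-50,-10,5]
    - [-70,-14,20]
    - [-90,-18,45]
    - [-110,-22,75]
    - [-125,-25,100]
  roll: [0,0,0,0,0,0,0,0]

```text
clock: 35.4
tcp_pos: [0.4616, -0.0484, 0.2194]
ee_rot: [3.14, 0.0, 1.777]
contact_force: [-0.2, 0.0, -0.2]
opening: 0.0006
```

```bash
python3 look.py n10; python3 ph2.py; python3 - <<'E'
from plant import bot
from h import *
f=load("last.npz");c=cloud(f)
cv2.imwrite("pics/full.png",f["pixels"][:,:,::-1])
m=(f["pixels"].max(2)<60);m[:190]=0;m[225:]=0;m[:,:272]=0;m[:,292:]=0
g=c[...,2]>.135;yy,xx=np.nonzero(m&g);print(len(xx),xx.mean(),yy.mean(),c[m&g].mean(0))
E
```

```text
35.4 F [-0.186  0.017 -0.229] M [0.017 0.024 0.065] [ 0.462 -0.048  0.219] yaw 101.82 op 0.0005801885381472014
35.5 yaw 101.79 op 0.0004 F [ 0.9 -0.3 -0.2] Mz -0.01
(np.float64(0.059274223488198496), np.float64(-5.258518985787533), np.float64(0.05063655609683764), array([-1.8, -2.3, -3.2, -3.8, -4. , -4.6, -5.5, -5.4, -6. , -6.5, -7.1,
       -6.6]))
67 281.1194029850746 202.88059701492537 [ 0.61808954 -0.01523087  0.17736694]
```

View pics/full.png

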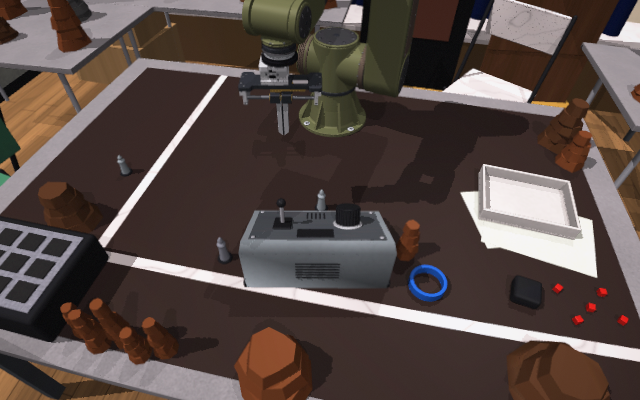

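View pics/n10.png

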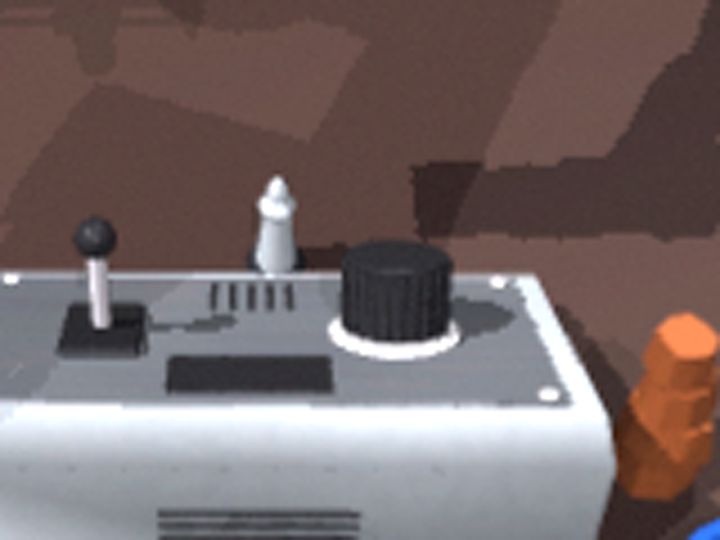

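```bash
python3 - <<'E'
from h import *
g=load("last.npz");k,d=K(g);Rm=R.from_euler('xyz',g["attitude"]).as_matrix()
O=np.array([.6048,.0663,.0014]);Rz=R.from_euler('z',11.77,degrees=True).as_matrix();piv=O+Rz@[-.018,-.085,.095]
for a in(.9,.95,1.,1.05):
    p=piv+Rz@(.068*np.array([-np.sin(np.pi/6+.5-a),0,np.cos(np.pi/6+.5-a)]));c=(p-g["origin"])@Rm
    print(a,cv2.projectPoints(c.reshape(1,1,3),np.zeros(3),np.zeros(3),k,d)[0].ravel().round(2))
a=load("scene0.npz")["pixels"].astype(int);b=g["pixels"].astype(int)
for n,(u0,u1,v0,v1) in dict(a=(314,330,186,206),b=(214,232,234,266),spire=(398,422,218,262)).items(): print(n,abs(a[v0:v1,u0:u1]-b[v0:v1,u0:u1]).mean())
E
```

```text
0.9 [280.82 199.72]
0.95 [280.73 200.68]
1.0 [280.64 201.69]
1.05 [280.55 202.76]
a 0.6989583333333333
b 2.0300925925925926
spire 2.9823232323232323
```

```bash
python3 -c "
from plant import bot
print(bot.sign_off())"
```

```text
the job is handed in; nothing more can be done
None
```

I set the knob to three clicks from the anticlockwise end stop, then pushed the start lever over to its stop and let go. The job was handed in at about 35.6 s of the 58 s.

- **End stop:** I turned the knob anticlockwise until it stopped. Its ribs stayed put in the pictures while the fingers turned 14° further, and it followed again when I turned it back clockwise.
- **Three clicks:** I made three separate clockwise turns of about 21–33° each and let go after each one. After the second and third turns, and again at the end, the ribs were at the resting position. After the first turn the knob was in shadow and I could not read it.
- **Count is inferred:** The knob has no marks, so the three comes from rib tracking and how far the tool turned. The two disagreed: the ribs showed about 20–25% less turn, from finger slip. Every estimate still fell inside the one-click window (15–45°).
- **Lever:** The push met about 21 N at the stop. After I backed away, the ball was within about 1.5 pixels of where a fully pushed lever should appear.
- **Figures and spire:** They show at the same pixel positions in the pictures from before and after. Changes in those patches were small, and I took them to be arm shadow without checking further.
- **Gripper height:** The fingertips were really about 36 mm above the reported tool position, so my first descent stopped short and the first closing missed the knob. I corrected for this from the camera and from touch.

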